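# Tighten a tray's corner bolt with short wrench swings

### The job

Take the socket wrench off its rack and tighten the loose hex bolt in the corner of the plywood tray, clockwise in short swings, lifting and resetting the wrench where the tray walls stop its handle. Nip the bolt up firmly, about 0.25 N m, when it comes up tight, but do not force it; turn it only with the wrench, fingers off the tray; then stand the wrench back on its rack peg. Leave the other things on the bench where they are.

Things in the scene. Friction and masses are not known exactly. Their poses are not given: they have to be found in the camera images.
- wrench_grip (a point): Steel socket wrench standing upright on the rack, about 0.4 kg, handle roughly away from the robot. On its axis a 22 x 22 mm square post, from 52 to 106 mm above the socket's mouth, flats square to the handle. This point is on the axis in the post, 88 mm above the mouth; z up, x along the handle.
- socket_mouth (a point): Centre of the open lower end of the wrench's socket, axes as wrench_grip. Hexagonal: 25.2 mm across flats inside, 13 mm deep, about 38 mm across outside; inner flats face +y, -y and every 60 degrees from there. With the wrench fully on the bolt this point is 13 mm below bolt_top.
- handle_end (a point): Outer end of the wrench's 12 x 12 mm level bar handle, 120 mm from the axis and 46 mm above the mouth, axes as wrench_grip. The bar also sticks out 17 mm on the other side of the axis.
- bolt_top (a point): Centre of the flat top of the loose steel hex bolt, the only hex head in the tray: 24 mm across flats, 15 mm high, top 2 mm bevelled. z up; y is square to a pair of flats: the socket fits when its yaw is the bolt's yaw plus a multiple of 60 degrees, with play of about 5 degrees and 0.6 mm either way. The frame turns with the bolt.
- bolt (a joint): Turn of the hex bolt about its upright axis, rad: 0 is tight, negative is loose (starts between -2.6 and -2.05); grows as it is turned clockwise seen from above. It drags with about 0.08 N m and stays where left. At 0 it stops dead: hold 0.2 to 0.3 N m on the wrench there for about 0.3 s; more than about 0.4 N m is forcing it and chews up the head.
- tray: Plywood tray fixed to the bench, 300 (x) x 240 mm (y); 12 mm walls, tops 92 mm and inside floor 26 mm above the bench. Origin on the bench under its centre. The hex bolt is at x -104, y +74 mm. On the bolt, the wrench handle can point only from +13 through 0 to -103 degrees from tray x (counter-clockwise positive from above); raised 28 mm it clears the walls.
- rack_peg (a point): Foot of the steel peg (18 mm diameter, 11 mm high) the wrench stands on, socket over peg, on the top face (16 mm above the bench) of a wooden rack board 90 (x) x 200 mm (y) fixed to the bench. Wrench in place: socket_mouth is at this point, with 3.6 mm sideways play. Other sockets on the rack, up to 46 mm above the bench, are 75 mm and more away in -y.
- jar: White paint jar, 60 mm diameter, 70 mm tall, origin under its centre. To be left alone.
- sanding_block: Sanding block, 70 x 110 mm, 36 mm tall, origin under its centre. To be left alone.
- brush: Paint brush lying on the bench. To be left alone.
- offcut: Wooden offcut 90 x 30 x 20 mm lying inside the tray away from the bolt, origin under its centre. To be left alone.
- lid: Metal paint tin lid, a dish of 140 mm diameter, 14 mm tall. To be left alone.
- tin: Small metal tin, 100 mm diameter, 120 mm tall. To be left alone.
- black_pot: Black plastic pot, 64 mm diameter, 45 mm tall. To be left alone.
Things that resemble listed ones, but are neither listed nor needed, are in the scene too. What is meant by the part that bears wrench_grip is not orange or pink, and is the larger of those in its own colour.

How it is judged (in metres and radians):
On the way, in this order (a step that is already met when the one before it is completed fails the run):
1. the wrench is fully seated on the bolt, the bolt still loose (z of socket_mouth in the frame of bolt_top below -0.01 m and horizontal distance between socket_mouth and bolt_top below 0.004 m and angle between socket_mouth's own z axis and vertical below 0.12 rad and value of joint bolt below -1.5 rad), for 0.1 s.
2. the bolt is nipped up tight: the wrench on it and bearing on it at its stop (contact forces adding up to over 20 N, about 0.12 N m) (value of joint bolt above -0.05 rad and z of socket_mouth in the frame of bolt_top below -0.003 m and horizontal distance between socket_mouth and bolt_top below 0.006 m and contact force between wrench and tray above 20 N), for 0.15 s.
At the end, for the whole second after the job is handed in: The bolt is within 0.06 rad of tight (joint at or above -0.06) and the wrench stands upright on its rack peg, within 8 mm of it sideways and 4 mm in height, let go and at rest (value of joint bolt above -0.06 rad and horizontal distance between socket_mouth and rack_peg below 0.008 m and z of socket_mouth in the frame of rack_peg below 0.004 m and angle between socket_mouth's own z axis and vertical below 0.1 rad and linear speed of wrench below 0.02 m/s); the robot touches nothing.
It fails at once if the wrench is forced on the bolt or tray: its contact forces on them add up to more than 90 N (about 0.45 N m of turning torque) (contact force between wrench and tray above 90 N).
It fails at once if the fingers touch the tray or bolt (more than 2 N) (contact force between the fingers and tray above 2 N).
It fails at once if another thing on the bench is moved by more than 20 mm (distance of any of jar, sanding_block, brush, offcut, lid, tin, black_pot from where it was at the start of the episode above 0.02 m).
It also fails if it takes over 72 s, if anything falls off the work surface, if the arm or the gripper's body presses on something with over 40 N, if the wrist force passes 120 N, or if a joint passes its speed limit or range.

### The arm

A 6-joint arm with a two-finger parallel gripper is mounted at the origin on the work surface. World frame = base frame: x ahead of the robot, y to its left, z up, the work surface at z = 0. Lengths are in mm, angles in degrees, forces in N, time in s.
With the tool pointing down it reaches from about 350 to 725 mm from the base axis. Payload 6 kg.
Tool frame: the origin (TCP) lies midway between the tips of the shut fingers; the grasp point (between the pads) lies 19 mm behind it; z points along the fingers, y is the direction in which the jaws open and shut (so a half turn about z gives the same grasp; the last joint's range is limited). The gripper opens to 85 mm and grips with 20 to 120 N. Pads are 22 mm wide; open, the fingers measure 114 mm over their backs; the gripper's body (76 mm by 85 mm) begins 54 mm behind the grasp point. The pads swing forward as they close: fully open they stand 13 mm farther back than shut.
Start: joints at [-56.339, 2.303, 4.859, 0, -92.561, -19.12], TCP at [150.659, -580.751, 201.661] pointing down, gripper open.
Joint ranges: [-146.85, 146.85], [-73.84, 115.35], [-62.03, 85.46], [-188.31, 113.3], [-161.28, -10.13], [-171.36, 171.36]. Speed limits (degrees/s): [147.25, 147.25, 172.46, 180, 180, 180].

### API

Orientations are given as a 3x3 rotation matrix whose columns are the frame's x, y, z axes.
In Python, from plant import arm gives the robot as it stands. Calls block until the motion is done:
- arm.move_pose(position, orientation): joint-space move of the TCP to a pose.
- arm.move_linear(position, rot=None, vel=150, until_force=None): straight line of the TCP; rot=None keeps the orientation; vel is the mean speed in mm/s. With until_force (N) it stops when the force on the tool has changed by that much, and returns True; else False.
- arm.set_joints(angles): joint-space move.
- arm.move_gripper(opening, f_grip=None): finger opening in mm; f_grip is the grip in N (None keeps the last); returns when the fingers have stopped.
- arm.pause(seconds).
- arm.solve_ik(position, orientation): joint angles nearest the present ones, or None.
- arm.state(): the state.
- arm.capture(name): name is "scene" or "top" or "wrist"; returns the picture (400x640x3 uint8, red, green, blue); there is no depth.
- arm.camera_model(name): a dict with "camera_matrix" (3x3 intrinsics, pixels), "xyz" and "attitude" of the camera in the world. Camera axes: x right, y up, looking along -z (the intrinsics and any distortion apply to the point x, -y, -z); pixel columns grow to the right and rows downward; lengths in mm; the calibration is good to about 2 mm. A picture is of the moment at which its call begins: read the wrist's pose just before it. camera_model takes no time and is no camera call; for the wrist camera it gives the pose at the moment of the call.
A pose or a line that the arm cannot do raises arm.IKError and nothing moves.
- arm.hand_in(): hands the job in, once; it reports no verdict.
The state is a dict: "time": time; "joint_pos": joint angles; "dq": joint speeds; "effort": joint torques, N m; "eef_pos": TCP position; "ee_rot": TCP orientation; "contact_force": force on the tool from outside, world axes, zero at the start; "moment": the same for the moment, N m; "opening": finger opening in mm.
Only numpy, scipy, OpenCV 4.12 (cv2) and the standard library are available. Lean on these libraries where they do the work, as an engineer would, in place of code of your own. Each camera call takes 0.05 s, during which the arm holds its last target.

## Working session

There is one attempt and no reset: what is moved stays moved. The work goes in short steps, each a Python script; the robot and the scene stay as the last script left them, time stands still between calls to the robot, and variables do not carry over. Pictures are saved under pics/ and viewed, and the job is handed in when it is done.

```bash
mkdir -p pics; ls; python3 - <<'E'
from plant import arm
import cv2
for n in ["scene","top","wrist"]:
    m=arm.camera_model(n); im=arm.capture(n)
    cv2.imwrite(f"pics/{n}0.png",im[:,:,::-1]); print(n,m)
print(arm.state())
E
```

```text
pics
scene {'camera_matrix': array([[487.76331994,   0.        , 314.87041909],
       [  0.        , 487.76331994, 200.22242519],
       [  0.        ,   0.        ,   1.        ]]), 'xyz': array([1466.93145404, -795.09930813,  975.51030665]), 'attitude': array([[ 0.61919675, -0.46621928,  0.63185044],
       [ 0.78490127,  0.34399149, -0.51536381],
       [ 0.02292137,  0.8150518 ,  0.57893451]])}
top {'camera_matrix': array([[401.0078692 ,   0.        , 323.2877757 ],
       [  0.        , 401.0078692 , 190.98703394],
       [  0.        ,   0.        ,   1.        ]]), 'xyz': array([ 355.97804485,  -30.93123471, 1140.38392035]), 'attitude': array([[ 0.01124538,  0.9872202 , -0.15896483],
       [-0.99973798,  0.00793038, -0.02147269],
       [-0.01993762,  0.15916464,  0.98705071]])}
wrist {'camera_matrix': array([[331.94120725,   0.        , 323.50538423],
       [  0.        , 331.94120725, 197.00320762],
       [  0.        ,   0.        ,   1.        ]]), 'xyz': array([  73.53280364, -600.76173627,  372.80529787]), 'attitude': array([[-0.25129981, -0.91958338, -0.30201791],
 
[... 180 characters left out ...]
0, -1.83500160e-02,
       -9.25603029e+01, -1.91199208e+01]), 'dq': array([ 0.06463242, -0.05189709,  0.13858528,  0.04847444,  0.02222497,
        0.04343454]), 'effort': array([-1.99800757e-03, -3.68617022e+01,  3.47692573e+01,  6.93618849e+00,
       -4.44847377e-03, -1.27091144e-05]), 'eef_pos': array([ 150.63045808, -580.4907774 ,  200.90899793]), 'ee_rot': array([[-9.67963962e-01, -2.51088730e-01, -4.67272145e-04],
       [-2.51089131e-01,  9.67963126e-01,  1.27891063e-03],
       [ 1.31182160e-04,  1.35526636e-03, -9.99999073e-01]]), 'contact_force': array([-1.35282281,  0.74451786, -1.03772854]), 'moment': array([ 0.01503242,  0.01257937, -0.00196751]), 'opening': 85.26037476789166}
```

View pics/scene0.png

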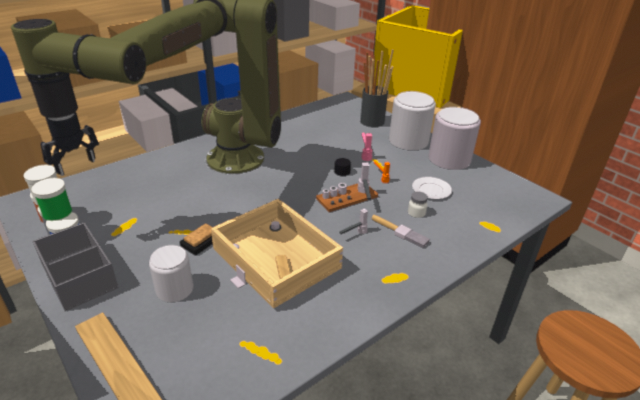

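View pics/top0.png

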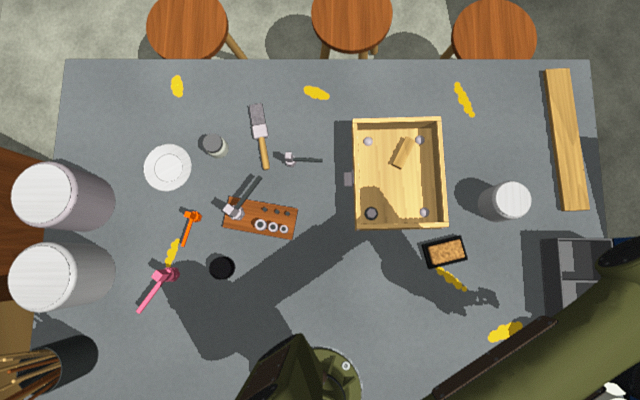

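View pics/wrist0.png

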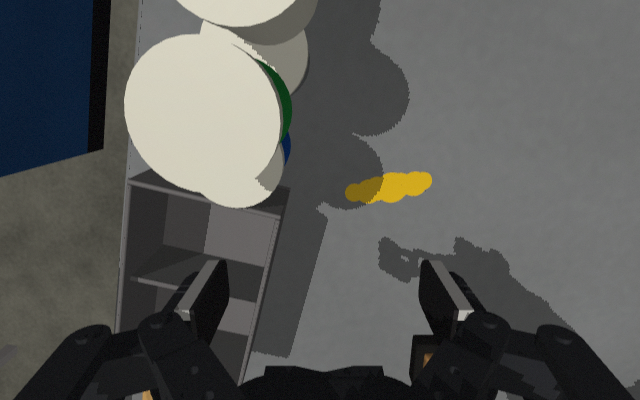

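Wrench-like things in the top view: grey on the rack (232,208), grey by the brush (290,158), orange (190,218) and pink (165,275). The one on the rack fits, since it is grey, stands on the rack and looks larger. I'll confirm that in an enlarged crop.

```bash
python3 - <<'E'
import cv2,numpy as np
t=cv2.imread("pics/top0.png"); s=cv2.imread("pics/scene0.png")
a=cv2.resize(t[140:250,205:335],None,fx=6,fy=5.4,interpolation=cv2.INTER_CUBIC)
a=cv2.resize(t[140:240,210:340],None,fx=6,fy=6,interpolation=cv2.INTER_CUBIC);cv2.imwrite("pics/ct.png",a)
a=cv2.resize(s[150:250,300:430],None,fx=6,fy=6,interpolation=cv2.INTER_CUBIC);cv2.imwrite("pics/cs.png",a)
a=cv2.resize(t[110:240,345:455],None,fx=4.5,fy=4.5,interpolation=cv2.INTER_CUBIC);cv2.imwrite("pics/ctray.png",a)
E
```

```text
(no output)
```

View pics/ct.png

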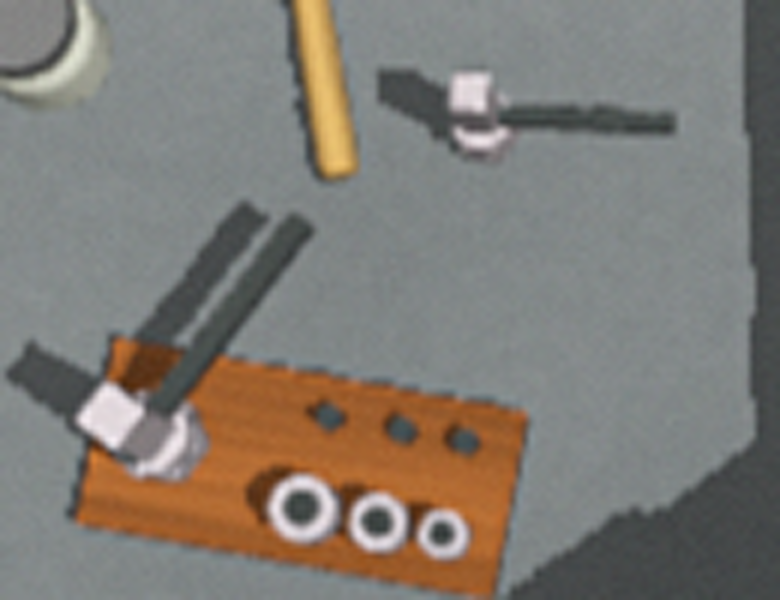

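View pics/cs.png

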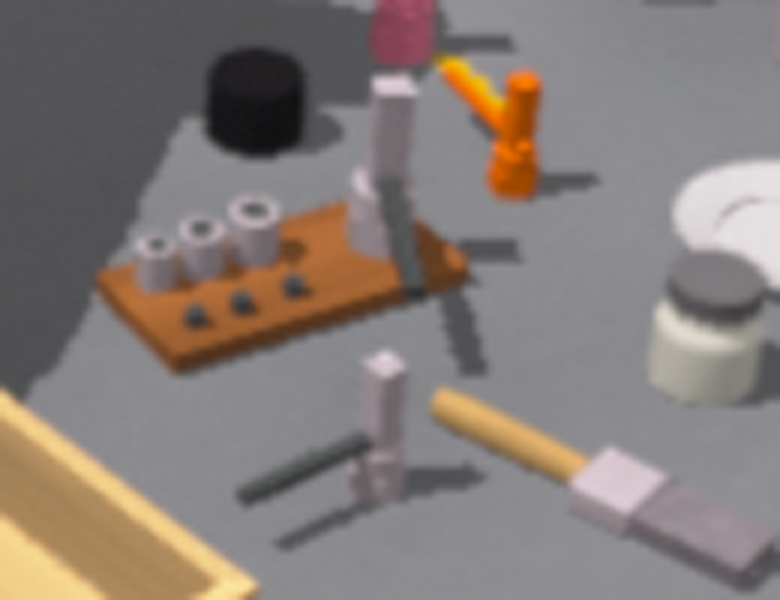

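View pics/ctray.png

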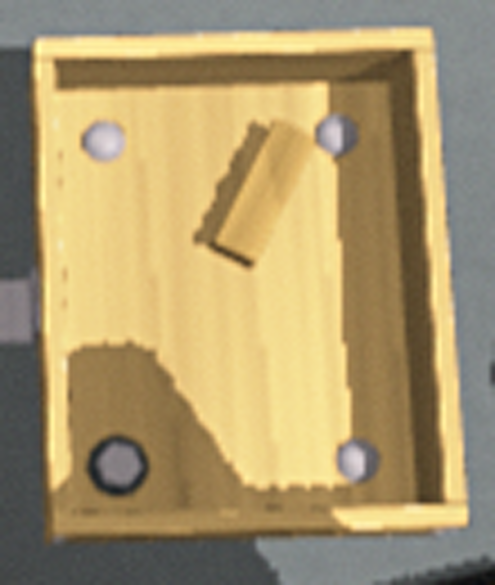

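The crop settles it: the large grey wrench stands on the rack with its post top at top-view (228,209). The grey one at (290,158) is smaller and stands on the bench. The hex bolt is at top-view (371,214), in the tray's near-left corner.

```bash
cat > h.py <<'E'
from plant import arm
import cv2,numpy as np
def ray(m,uv,z):
    K=m["camera_matrix"];d=np.linalg.inv(K)@np.array([uv[0],uv[1],1.]);d=m["attitude"]@np.array([d[0],-d[1],-d[2]])
    c=np.array(m["xyz"]);return c+d*(z-c[2])/d[2]
def proj(m,p):
    q=m["attitude"].T@(np.array(p,float)-m["xyz"]);q=np.array([q[0],-q[1],-q[2]]);u=m["camera_matrix"]@q;return u[:2]/u[2]
def down(yaw):  # tool x axis at yaw (deg), pointing down
    c,s=np.cos(np.radians(yaw)),np.sin(np.radians(yaw));return np.array([[c,s,0],[s,-c,0],[0,0,-1.]])
def Rz(d):
    c,s=np.cos(np.radians(d)),np.sin(np.radians(d));return np.array([[c,-s,0],[s,c,0],[0,0,1.]])
E
python3 - <<'E'
from h import *
np.set_printoptions(precision=1,suppress=True)
m=arm.camera_model("top")
P=lambda x,y,sx,sy,ox,oy:(ox+x/sx,oy+y/sy)
ct=lambda x,y:(210+x/6-.4,140+y/6-.4)
tr=lambda x,y:(345+x/4.5-.4,110+y/4.5-.4)
print("post top",ray(m,ct(112,415),122))
print("handle tip",ray(m,ct(298,225),68))
print("rack corners",[ray(m,ct(*p),16)[:2] for p in [(115,338),(528,410),(495,597),(73,520)]])
print("tray corners",[ray(m,tr(*p),92)[:2] for p in [(35,40),(432,30),(467,508+17),(50,538)]])
print("bolt",ray(m,tr(118,463),43))
for n,uv,z in [("jar",(213,140),70),("pot",(222,265),45),("brushend",(265,168),15),("decoy",(288,156),100),("block",(444,252),36),("orange",(193,214),80),("pink",(168,270),80)]: print(n,ray(m,uv,z)[:2])
E
```

```text
post top [471.8 234.6 122. ]
handle tip [565.7 167.9  68. ]
rack corners [array([520.6, 262.7]), array([488. ,  65.6]), array([400.3,  79.1]), array([434.2, 278.2])]
tray corners [array([725.5, -85.1]), array([ 732.8, -324.3]), array([ 434.7, -333.9]), array([424.8, -93.7])]
bolt [ 474.  -138.1   43. ]
jar [669.3 300.2]
pot [327.7 264.2]
brushend [602.9 162.1]
decoy [617.4  87. ]
block [ 369.2 -335.6]
orange [461.7 339.6]
pink [314.1 396.1]
```

```bash
python3 - <<'E'
from h import *
np.set_printoptions(precision=1,suppress=True)
B=np.array([474,-138.]);W=np.array([471.8,234.6])
for k in range(4):
    print("k",k*90)
    for nm,p,ws in [("rack",W,[-35]),("bolt",B,[15,-5,-35,-70,-101])]:
        for w in ws:
            for z in (118,170):
                q=arm.solve_ik([*p,z-19],down(w+90*k)); print(nm,w,z,None if q is None else q)
# view candidates for bolt
for y in range(-180,180,30):
    c=down(y)[:,0]; q=arm.solve_ik([*(B-75*c[:2]),130],down(y)); print(y,q, B-75*c[:2])
E
```

```text
k 0
rack -35 118 [ 48.3  -8.3 -16.    0.  -82.3   6.7]
rack -35 170 [ 48.3  -8.9 -11.2   0.  -87.8   6.7]
bolt 15 118 [  7.2 -13.7 -20.6   0.  -83.   97.8]
bolt 15 170 [  7.2 -14.2 -15.7   0.  -88.5  97.8]
bolt -5 118 [  7.2 -13.7 -20.6   0.  -83.   77.8]
bolt -5 170 [  7.2 -14.2 -15.7   0.  -88.5  77.8]
bolt -35 118 [  7.2 -13.7 -20.6   0.  -83.   47.8]
bolt -35 170 [  7.2 -14.2 -15.7   0.  -88.5  47.8]
bolt -70 118 [  7.2 -13.7 -20.6   0.  -83.   12.8]
bolt -70 170 [  7.2 -14.2 -15.7   0.  -88.5  12.8]
bolt -101 118 [  7.2 -13.7 -20.6   0.  -83.  -18.2]
bolt -101 170 [  7.2 -14.2 -15.7   0.  -88.5 -18.2]
k 90
rack -35 118 [ 48.3  -8.3 -16.    0.  -82.3  96.7]
rack -35 170 [ 48.3  -8.9 -11.2   0.  -87.8  96.7]
bolt 15 118 None
bolt 15 170 None
bolt -5 118 [  7.2 -13.7 -20.6   0.  -83.  167.8]
bolt -5 170 [  7.2 -14.2 -15.7   0.  -88.5 167.8]
bolt -35 118 [  7.2 -13.7 -20.6   0.  -83.  137.8]
bolt -35 170 [  7.2 -14.2 -15.7   0.  -88.5 137.8]
bolt -70 118 [  7.2 -13.7 -20.6   0.  -83.  102.8]
bolt -70 170 [  7.2 -14.2 -15.7   0.  -88.5 102.8]
bolt -101 118 [  7.2 -13.7 -20.6   0.  -8
[... 1235 characters left out ...]
  7.2  -14.2  -15.7    0.   -88.5 -108.2]
-180 [  6.2  -2.7  -7.5   0.  -85.1 -96.2] [ 549. -138.]
-150 [ 10.4  -5.4 -10.2   0.  -85.3 -70.4] [ 539.  -100.5]
-120 [ 14.2 -10.4 -14.6   0.  -85.8 -44.2] [511.5 -73. ]
-90 [ 16.7 -16.7 -19.8   0.  -86.8 -16.7] [474. -63.]
-60 [ 16.9 -22.7 -24.4   0.  -88.3  13.1] [436.5 -73. ]
-30 [ 14.  -26.6 -27.1   0.  -89.5  46. ] [ 409.  -100.5]
0 [  8.7 -26.4 -27.    0.  -89.4  81.3] [ 399. -138.]
30 [  3.  -22.3 -24.1   0.  -88.2 117. ] [ 409.  -175.5]
60 [ -0.8 -16.1 -19.4   0.  -86.7 150.8] [ 436.5 -203. ]
90 None [ 474. -213.]
120 [  -0.7   -5.1   -9.9    0.   -85.2 -149.3] [ 511.5 -203. ]
150 [   2.2   -2.5   -7.4    0.   -85.1 -122.2] [ 539.  -175.5]
```

```bash
python3 - <<'E'
from h import *
np.set_printoptions(precision=4,suppress=True)
import pickle
arm.move_pose([474,-63,150],down(-90))
m=arm.camera_model("wrist");im=arm.capture("wrist");cv2.imwrite("pics/wb1.png",im[:,:,::-1]);pickle.dump(m,open("wb1.pkl","wb"))
print(m, arm.state()["eef_pos"],arm.state()["time"])
print(proj(m,[474,-138,43]))
E
```

```text
{'camera_matrix': array([[331.9412,   0.    , 323.5054],
       [  0.    , 331.9412, 197.0032],
       [  0.    ,   0.    ,   1.    ]]), 'xyz': array([ 474.3225, -143.6614,  322.1404]), 'attitude': array([[-1.    , -0.0008, -0.0007],
       [ 0.001 , -0.9502, -0.3116],
       [-0.0004, -0.3116,  0.9502]])} [474.0179 -63.6309 150.0713] 2.3917
[324.0623  95.5592]
```

View pics/wb1.png

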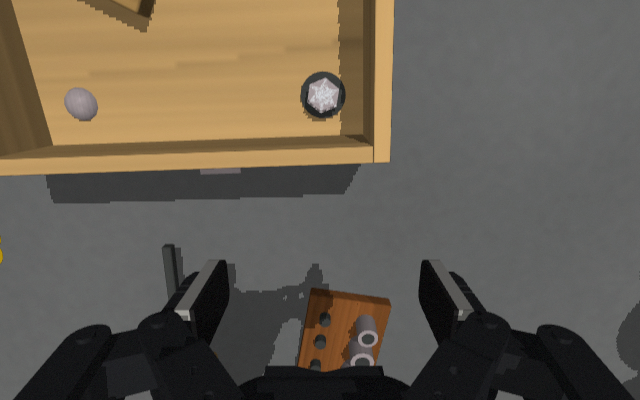

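Bolt head at wrist pixel (323,96), on a black washer. I'll rectify it onto its plane to read the yaw.

```bash
cat >> h.py <<'E'
def rect(m,im,c,z,half,s):
    # top-down rectified: col = +x right? use col->x world, row-> -y
    src=[];dst=[]
    for dx,dy in [(-half,-half),(half,-half),(half,half),(-half,half)]:
        src.append(proj(m,[c[0]+dx,c[1]+dy,z])); dst.append([(dx+half)*s,(half-dy)*s])
    H=cv2.getPerspectiveTransform(np.float32(src),np.float32(dst))
    return cv2.warpPerspective(im,H,(int(2*half*s),int(2*half*s)),flags=cv2.INTER_CUBIC)
E
python3 - <<'E'
from h import *
import pickle
m=pickle.load(open("wb1.pkl","rb"));im=cv2.imread("pics/wb1.png")
r=rect(m,im,(474,-138),43,25,12)
t=cv2.imread("pics/top0.png");mt=arm.camera_model("top")
r2=rect(mt,t,(474,-138),43,25,12)
cv2.imwrite("pics/rb1.png",r)
cv2.imwrite("pics/cb1.png",cv2.resize(im[60:130,285:365],None,fx=8,fy=8,interpolation=cv2.INTER_CUBIC))
E
```

```text
(no output)
```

View pics/rb1.png

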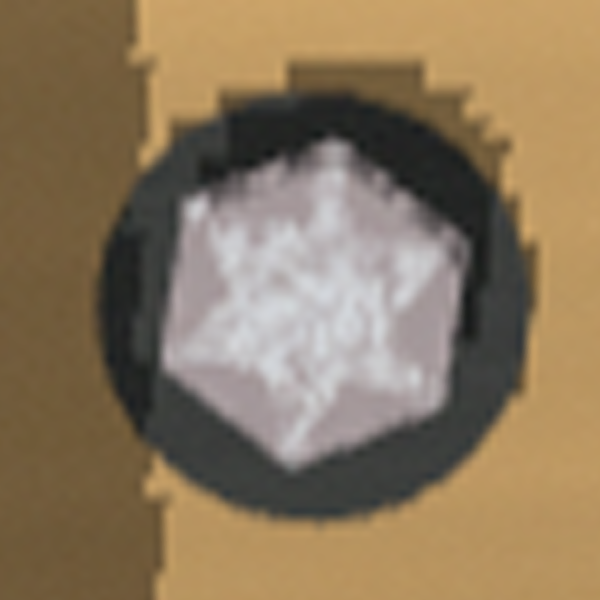

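View pics/cb1.png

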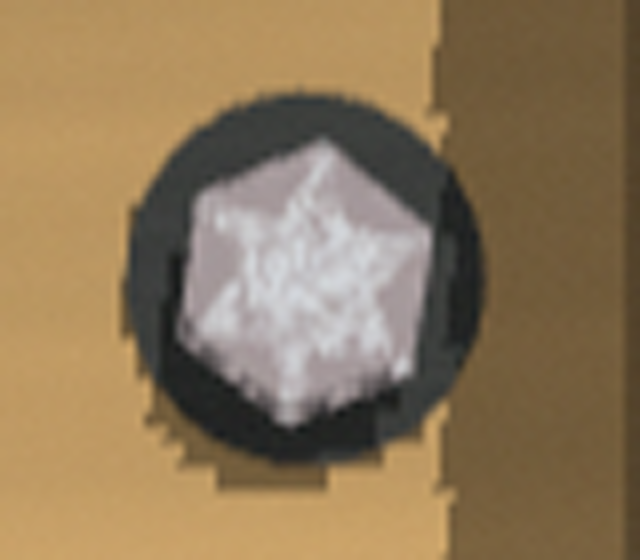

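Hex corners in the rectified view give bolt yaw ≈ 21.9° (mod 60) and centre ≈ (475.3,-138.3). A second, nearly opposite wrist view should cancel the camera bias.

```bash
python3 - <<'E'
from h import *
import pickle
c=down(120)[:2,0]; p=np.array([475,-138])-78*c
arm.move_pose([*p,150],down(120)); arm.pause(0.1)
m=arm.camera_model("wrist");im=arm.capture("wrist")[:,:,::-1];cv2.imwrite("pics/wb2.png",im);pickle.dump(m,open("wb2.pkl","wb"))
cv2.imwrite("pics/rb2.png",rect(m,im,(474,-138),43,25,12)); print(arm.state()["time"],m["xyz"])
E
```

```text
4.5333 [ 474.28443428 -135.95814147  322.07948716]
```

View pics/rb2.png

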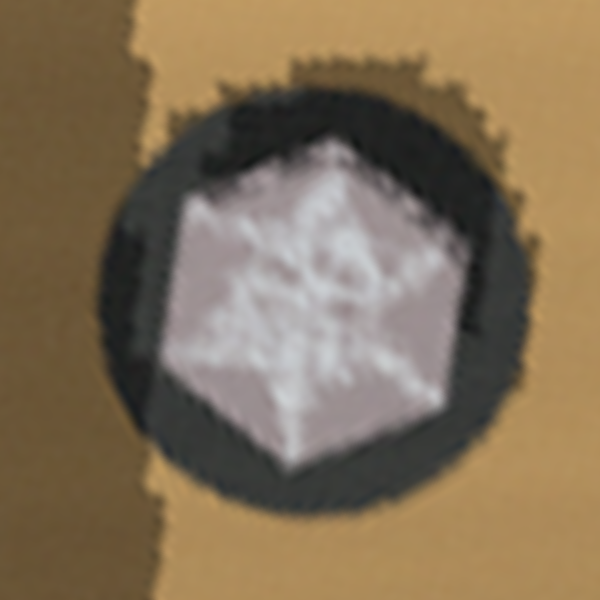

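Both views agree: bolt (475.25,-138.2), yaw 22°. Next, the wrench.

```bash
python3 - <<'E'
from h import *
import pickle
s=arm.state();arm.move_linear([s["eef_pos"][0],s["eef_pos"][1],190])
c=down(-35)[:2,0]; W=np.array([472,234.6]); p=W-70*c
arm.move_pose([*p,190],down(-35)); arm.pause(0.1)
m=arm.camera_model("wrist");im=arm.capture("wrist")[:,:,::-1];cv2.imwrite("pics/ww1.png",im);pickle.dump(m,open("ww1.pkl","wb"))
cv2.imwrite("pics/rw1.png",rect(m,im,W,122,25,12)); print(arm.state()["time"],m["xyz"],proj(m,[*W,122]))
E
```

```text
7.2917 [480.91580557 228.42224913 361.96890368] [323.46259063 104.51252745]
```

View pics/ww1.png

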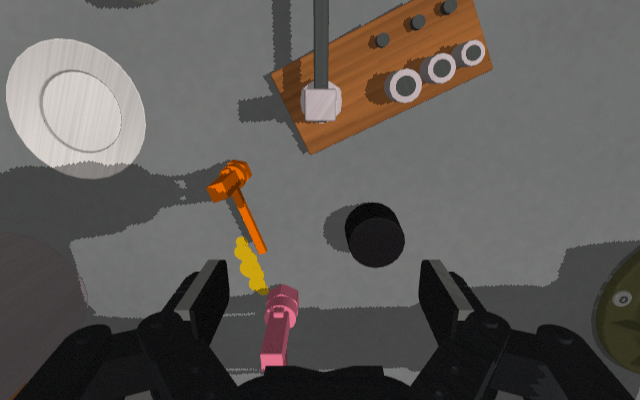

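View pics/rw1.png

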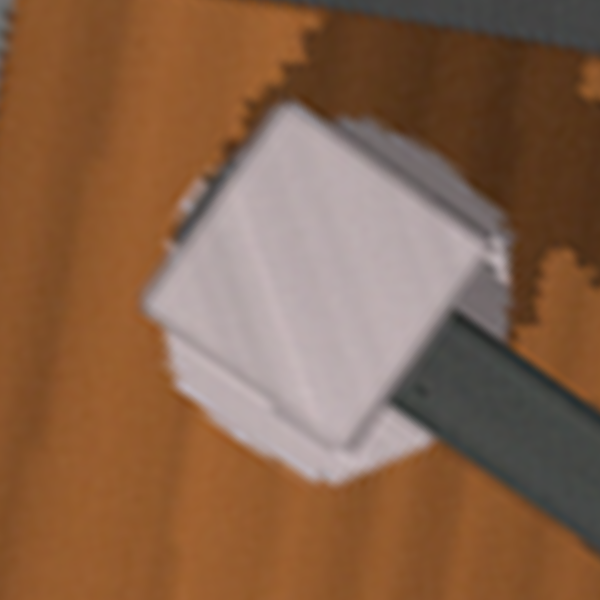

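Post top centre ≈ (473.4,236.6), yaw ≈ -36.1°. Grasping.

```bash
python3 - <<'E'
from h import *
np.set_printoptions(precision=3,suppress=True)
def st(l):
    s=arm.state();print(l,round(s["time"],2),s["eef_pos"],s["contact_force"],s["moment"],round(s["opening"],1))
R=down(-36.1);W=[473.4,236.6]
arm.move_pose([*W,190],R); st("above")
print(arm.move_linear([*W,86],vel=110,until_force=12)); st("down")
arm.move_gripper(15,f_grip=90); st("grip")
im=arm.capture("wrist")[:,:,::-1];cv2.imwrite("pics/wg.png",im)
E
```

```text
above 7.67 [474.086 235.611 189.482] [-0.365  0.247  0.178] [0.038 0.016 0.006] 85.6
False
down 8.77 [473.849 236.938  87.01 ] [ 0.31   0.041 -1.194] [ 0.016  0.003 -0.009] 85.2
grip 9.38 [473.657 236.745  86.575] [-1.13  -0.907  3.01 ] [-0.035  0.243  0.032] 18.5
```

View pics/wg.png

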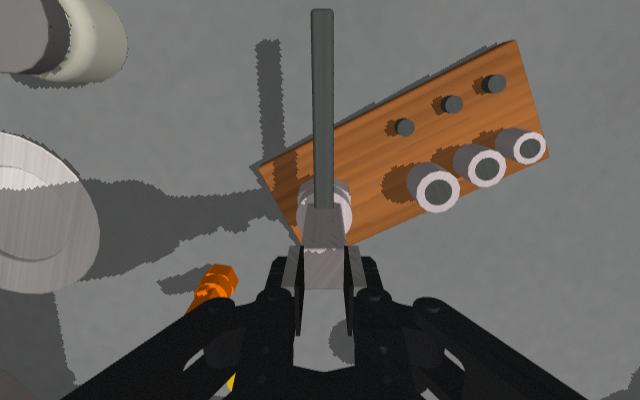

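```bash
python3 - <<'E'
from h import *
m=arm.camera_model("wrist");s=arm.state();p=s["eef_pos"];R=s["ee_rot"]
for dx in(-11,0,11):
  print(dx,proj(m,np.array([p[0],p[1],122])+R[:,0]*dx), proj(m,p+R[:,0]*dx-19*R[:,2]))
im=cv2.imread("pics/wg.png");cv2.imwrite("pics/cwg.png",cv2.resize(im[190:350,260:390],None,fx=4,fy=3.7,interpolation=cv2.INTER_CUBIC))
E
```

```text
-11 [323.87435253 289.90616033] [323.89038728 271.84416369]
0 [323.88757457 269.557865  ] [323.90272257 252.99360935]
11 [323.90139537 248.28809207] [323.91556433 233.36908189]
```

View pics/cwg.png

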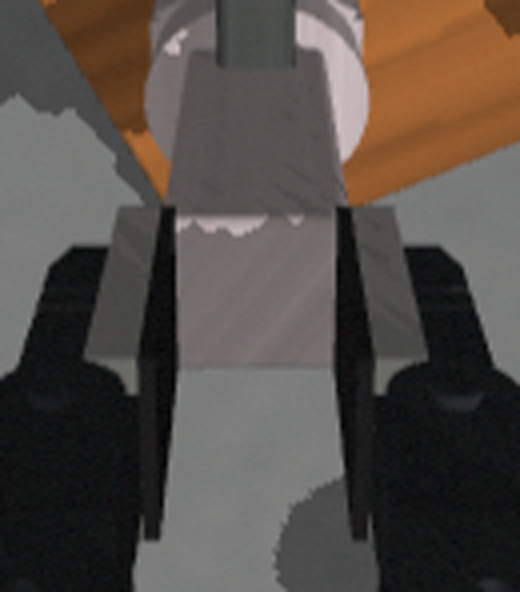

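Well gripped: the post is centred between the pads, with about 0.3 mm offset along tool x. Carrying it to the bolt.

```bash
cat >> h.py <<'E'
np.set_printoptions(precision=3,suppress=True)
def st(l):
    s=arm.state();R=s["ee_rot"];print(l,round(s["time"],2),s["eef_pos"],"F",s["contact_force"],"M",s["moment"],"op",round(s["opening"],1),"yaw",round(np.degrees(np.arctan2(R[1,0],R[0,0])),2),"e6",round(s["effort"][5],3));return s
B=np.array([475.25,-138.2])
def tcp(yaw,z,d=(0,0)):
    c=down(yaw)[:2,0]; return [*(B+np.array(d)-0.3*c),z]
E
python3 - <<'E'
from h import *
arm.move_linear([473.4,236.6,185],vel=120); st("lift")
arm.move_pose(tcp(-38,185),down(-38)); st("over")
arm.move_linear(tcp(-38,122),vel=100); arm.pause(.2); s=st("near")
f=arm.move_linear(tcp(-38,100.5),vel=18,until_force=8);print(f); st("seat")
arm.pause(.2);st("s2")
im=arm.capture("wrist")[:,:,::-1];cv2.imwrite("pics/ws1.png",im)
E
```

```text
lift 10.41 [472.881 236.425 183.584] F [-0.171 -0.213 -4.379] M [-0.004  0.046 -0.027] op 18.6 yaw -36.1 e6 0.0
over 11.81 [ 475.27  -137.241  184.793] F [ 0.795 -0.074 -3.409] M [ 0.054 -0.023 -0.05 ] op 18.6 yaw -37.95 e6 0.009
near 12.79 [ 475.42  -138.035  122.791] F [ 0.261 -0.799 -4.012] M [-0.004  0.002  0.029] op 18.6 yaw -38.0 e6 -0.0
False
seat 14.13 [ 475.431 -138.28   101.516] F [-1.526 -0.254  4.898] M [-0.092  0.517  0.094] op 18.2 yaw -38.0 e6 0.003
s2 14.33 [ 475.492 -138.239  101.49 ] F [-1.073 -0.218  5.359] M [-0.111  0.51   0.013] op 18.4 yaw -38.0 e6 0.004
```

View pics/ws1.png

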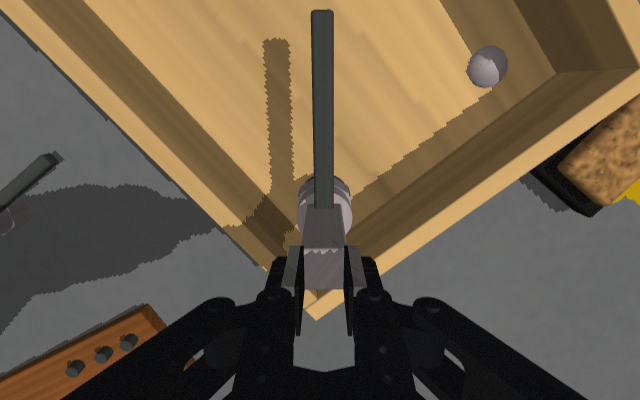

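```bash
python3 - <<'E'
from h import *
for z in (99.9,99.3,98.7):
    arm.move_linear(tcp(-38,z),vel=10);arm.pause(.1); s=st(z)
    if s["contact_force"][2]>18: break
E
```

```text
99.9 14.73 [ 475.687 -138.393  101.481] F [-1.947  0.001  7.679] M [-0.05   0.718  0.009] op 18.4 yaw -37.99 e6 0.004
99.3 15.08 [ 475.91  -138.482  101.433] F [-1.997  0.077 10.046] M [0.073 0.903 0.039] op 18.3 yaw -37.99 e6 0.004
98.7 15.43 [ 476.101 -138.614  101.377] F [-2.286 -0.162 10.91 ] M [0.181 1.067 0.054] op 18.5 yaw -37.99 e6 0.004
```

Hard stop at TCP z 101.4, so the mouth is at ≈30.8, about 13 mm below the bolt top: seated. Starting the first swing in steps.

```bash
python3 - <<'E'
from h import *
arm.move_linear(tcp(-38,100.2),vel=10);st("b")
for y in (-42,-46,-54,-62,-72):
    arm.move_linear(tcp(y,100.2),rot=down(y)); s=st(y)
    if abs(s["moment"][2])>0.3 or np.linalg.norm(s["contact_force"][:2])>20: print("STOP");break
E
```

```text
b 15.73 [ 475.61  -138.304  101.448] F [-1.523 -0.138  7.153] M [-0.038  0.613 -0.062] op 18.5 yaw -37.99 e6 0.005
-42 15.98 [ 475.742 -138.32   101.467] F [-0.83  -0.119  7.613] M [-0.169  0.397 -0.044] op 18.5 yaw -42.02 e6 -0.132
-46 16.23 [ 475.661 -138.49   101.465] F [-1.117 -1.491  8.161] M [-0.396  0.55  -0.053] op 18.4 yaw -46.02 e6 -0.129
-54 16.52 [ 475.589 -138.508  101.464] F [-1.341 -0.452  6.749] M [-0.39   0.635 -0.06 ] op 18.4 yaw -54.02 e6 -0.181
-62 16.82 [ 475.588 -138.503  101.476] F [-1.769 -0.933  7.969] M [-0.407  0.747 -0.006] op 18.9 yaw -62.03 e6 -0.179
-72 17.14 [ 475.504 -138.522  101.45 ] F [-1.019 -1.345  7.475] M [-0.395  0.839 -0.033] op 18.8 yaw -72.03 e6 -0.158
```

```bash
python3 - <<'E'
from h import *
a=[]
for i in range(8):
    arm.pause(.02);s=arm.state();a.append([s["moment"][2],s["effort"][5],*s["contact_force"]])
print(np.array(a),arm.state()["time"])
E
```

```text
[[-0.065 -0.09  -1.837 -1.549  7.144]
 [-0.011 -0.045 -2.293 -0.752  7.28 ]
 [-0.083 -0.016 -2.061 -1.417  7.242]
 [-0.02  -0.001 -2.46  -1.936  7.185]
 [-0.026  0.01  -2.14  -1.417  7.45 ]
 [-0.046  0.016 -2.339 -0.163  7.964]
 [-0.05   0.019 -2.254 -1.567  7.058]
 [-0.011  0.022 -2.346 -1.827  7.806]] 17.275
```

```bash
python3 - <<'E'
from h import *
for y in (-85,-97):
    arm.move_linear(tcp(y,100.2),rot=down(y)); s=st(y)
    if np.linalg.norm(s["contact_force"][:2])>20: print("STOP");raise SystemExit
arm.pause(.1)
arm.move_linear(tcp(-97,136),vel=90); st("up")
y=-34
arm.move_linear(tcp(y,136),rot=down(y)); arm.pause(.1);st("reset")
arm.move_linear(tcp(y,118),vel=60);arm.pause(.1); st("near")
print(arm.move_linear(tcp(y,100.4),vel=20,until_force=12)); arm.pause(.1);st("seat")
E
```

```text
-85 17.65 [ 475.505 -138.488  101.469] F [-1.929 -0.215  7.489] M [-0.319  1.028  0.   ] op 18.8 yaw -85.02 e6 -0.126
-97 18.01 [ 475.498 -138.464  101.46 ] F [-3.233 -1.041  7.917] M [-0.281  1.121 -0.013] op 18.6 yaw -97.03 e6 -0.136
up 18.66 [ 475.135 -137.538  135.433] F [-0.31  -0.107 -3.606] M [ 0.058 -0.006 -0.043] op 18.7 yaw -97.0 e6 0.0
reset 20.01 [ 474.939 -138.001  135.858] F [-0.139  0.196 -3.583] M [-0.012  0.035  0.039] op 18.5 yaw -34.04 e6 -0.007
near 20.56 [ 475.139 -138.128  118.26 ] F [ 0.125 -0.76  -4.39 ] M [ 0.033 -0.001  0.017] op 18.7 yaw -34.0 e6 -0.001
False
seat 21.69 [ 475.492 -138.312  101.496] F [-0.585 -1.593  4.882] M [-0.159  0.473 -0.049] op 18.7 yaw -34.0 e6 -0.008
```

```bash
python3 - <<'E'
from h import *
for y in (-40,-55,-70,-84,-88,-91,-93,-95,-97):
    arm.move_linear(tcp(y,100.2),rot=down(y)); s=st(y)
    if np.linalg.norm(s["contact_force"][:2])>15 or abs(s["effort"][5])>.26 or abs(s["moment"][2])>.18: print("STOP");raise SystemExit
E
```

```text
-40 21.95 [ 475.622 -138.44   101.487] F [-0.853  0.088  5.584] M [-0.355  0.371 -0.054] op 18.7 yaw -40.03 e6 -0.198
-55 22.36 [ 475.539 -138.475  101.483] F [-1.397 -0.891  5.947] M [-0.393  0.57   0.047] op 18.2 yaw -55.02 e6 -0.106
-70 22.77 [ 475.502 -138.474  101.518] F [-2.482 -1.179  5.999] M [-0.44   0.774  0.002] op 18.9 yaw -70.02 e6 -0.109
-84 23.16 [ 475.456 -138.437  101.488] F [-1.965 -1.97   7.29 ] M [-0.34   0.938  0.018] op 18.6 yaw -84.02 e6 -0.116
-88 23.41 [ 475.44  -138.432  101.458] F [-3.182 -1.458  6.327] M [-0.325  0.957 -0.002] op 18.4 yaw -88.03 e6 -0.14
-91 23.66 [ 475.429 -138.44   101.475] F [-2.312 -1.265  6.452] M [-0.318  0.987 -0.049] op 18.6 yaw -91.02 e6 -0.102
-93 23.91 [ 475.457 -138.43   101.456] F [-2.98  -0.266  6.569] M [-0.323  1.045 -0.002] op 18.4 yaw -93.02 e6 -0.04
-95 24.16 [ 475.443 -138.424  101.495] F [-2.319 -0.57   6.624] M [-0.301  1.096  0.025] op 18.9 yaw -95.02 e6 -0.047
-97 24.41 [ 475.469 -138.411  101.491] F [-3.157 -1.157  6.419] M [-0.297  1.097 -0.022] op 18.2 yaw -97.02 e6 -0.035
```

```bash
python3 - <<'E'
from h import *
im=arm.capture("wrist")[:,:,::-1];cv2.imwrite("pics/ws2.png",im)
im=arm.capture("scene")[:,:,::-1];cv2.imwrite("pics/ss2.png",cv2.resize(im[180:310,200:360],None,fx=4.5,fy=4.5,interpolation=cv2.INTER_CUBIC))
E
```

```text
(no output)
```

View pics/ws2.png

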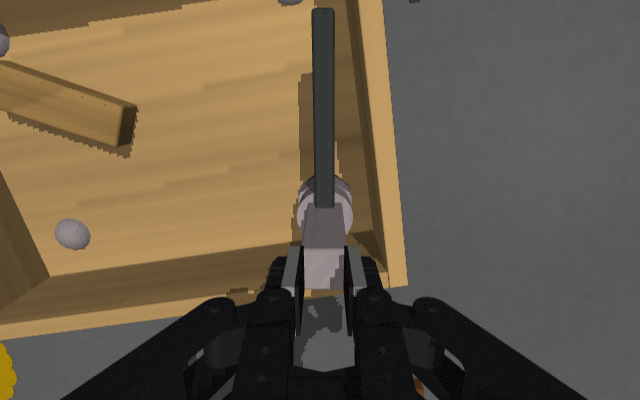

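View pics/ss2.png

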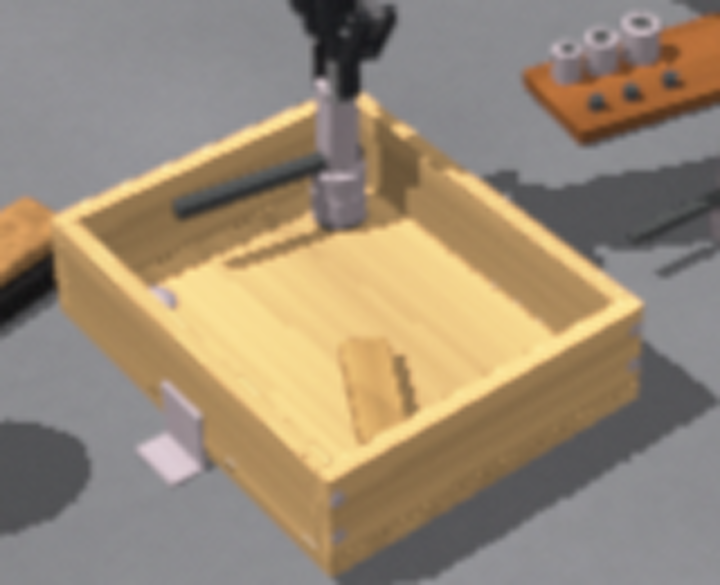

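```bash
cat >> h.py <<'E'
def mz(n=5):
    a=[]
    for i in range(n):
        arm.pause(.015);s=arm.state();a.append([s["moment"][2],s["effort"][5],*s["contact_force"]])
    return np.mean(a,0)
E
python3 - <<'E'
from h import *
arm.move_linear(tcp(-97,136),vel=90); st("up")
y=-34
arm.move_linear(tcp(y,136),rot=down(y)); arm.pause(.1);st("reset"); print("base",mz(8))
arm.move_linear(tcp(y,118),vel=60);arm.pause(.1)
print(arm.move_linear(tcp(y,100.4),vel=20,until_force=12)); arm.pause(.1);st("seat")
y=-37.
while y>-62:
    arm.move_linear(tcp(y,100.2),rot=down(y)); v=mz(4); print(y,round(arm.state()["time"],2),v)
    if abs(v[0])>.1 or abs(v[1])>.16 or np.linalg.norm(v[2:4])>12: print("STOP");break
    y-=1.5
E
```

```text
up 25.06 [ 475.182 -137.515  135.542] F [-0.004  0.303 -4.829] M [0.058 0.031 0.066] op 18.8 yaw -97.0 e6 0.0
reset 26.41 [ 474.938 -138.009  135.846] F [-1.552 -0.264 -3.845] M [ 0.065 -0.041  0.035] op 18.5 yaw -34.04 e6 -0.007
base [ 0.007 -0.007 -0.113 -0.003 -4.253]
False
seat 28.23 [ 475.479 -138.298  101.475] F [-0.951 -0.441  5.012] M [-0.187  0.408  0.023] op 18.7 yaw -34.0 e6 -0.009
-37.0 28.54 [-0.011 -0.018 -1.088 -0.503  6.278]
-38.5 28.86 [ 0.004 -0.007 -0.927 -1.344  5.69 ]
-40.0 29.18 [ 0.008 -0.02  -1.324 -1.116  5.434]
-41.5 29.49 [ 0.016 -0.021 -1.212 -0.343  6.634]
-43.0 29.81 [ 0.014 -0.021 -1.418 -0.977  6.037]
-44.5 30.12 [ 0.012 -0.021 -0.778 -0.918  6.1  ]
-46.0 30.44 [-0.004 -0.02  -1.329 -0.648  6.024]
-47.5 30.76 [-0.011 -0.017 -1.304 -1.11   6.033]
-49.0 31.07 [-0.015 -0.011 -1.124 -1.588  5.923]
-50.5 31.39 [ 0.019 -0.023 -1.394 -1.333  6.184]
-52.0 31.71 [-0.022 -0.019 -1.235 -1.116  6.487]
-53.5 32.02 [-0.012 -0.019 -1.807 -1.306  6.237]
-55.0 32.34 [ 0.001 -0.019 -1.16  -1.439  6.449]
-56.5 32.66 [-0.001 -0.02  -1.855 -1.139  6.58 ]
-58.0 32.98 [ 0.019 -0.02  -1.703 -1.21   5.958]
-59.5 33.29 [-0.    -0.02  -1.44  -1.311  6.177]
-61.0 33.61 [ 0.018 -0.019 -1.884 -0.898  6.617]
```

```bash
python3 - <<'E'
from h import *
y=-62.
while y>-76:
    arm.move_linear(tcp(y,100.2),rot=down(y)); s=arm.state(); v=mz(3); print(y,round(arm.state()["time"],2),round(s["effort"][5],3),round(s["moment"][2],3),v)
    if abs(v[0])>.1 or abs(v[1])>.16 or np.linalg.norm(v[2:4])>12: print("STOP");break
    y-=1.5
E
```

```text
-62.0 33.91 -0.044 0.02 [ 0.006 -0.021 -1.581 -0.967  6.262]
-63.5 34.21 -0.047 -0.03 [ 0.017 -0.022 -1.709 -1.747  6.852]
-65.0 34.51 -0.054 -0.02 [-0.002 -0.021 -1.527 -1.549  6.245]
-66.5 34.81 -0.25 0.193 [ 0.22  -0.215 -2.016 -1.238  6.022]
STOP
```

The stop is reached at about -66°, with Mz 0.22 N·m. I'll trim to about 0.25 and hold.

```bash
python3 - <<'E'
from h import *
y=-66.5; v=mz(6);print(v)
while (v[0]-v[1])/2<.24 and y>-68:
    y-=.12; arm.move_linear(tcp(y,100.2),rot=down(y)); v=mz(6); print(round(y,2),round(arm.state()["time"],2),v)
for i in range(4): print(mz(8))
st("held")
E
```

```text
[ 0.204 -0.196 -1.408 -1.542  6.58 ]
-66.62 35.26 [ 0.267 -0.262 -1.811 -1.692  6.184]
[ 0.247 -0.261 -1.74  -1.246  6.405]
[ 0.27  -0.261 -1.969 -1.17   6.446]
[ 0.274 -0.261 -1.752 -1.127  6.344]
[ 0.243 -0.261 -2.124 -1.158  6.331]
held 35.79 [ 475.475 -138.461  101.476] F [-1.883 -0.633  6.821] M [-0.41   0.79   0.236] op 18.6 yaw -66.6 e6 -0.261
```

Held at 0.26 N·m for over 0.5 s, and the ~145° total turn falls within the expected range. Unloading, lifting and returning to the rack.

```bash
python3 - <<'E'
from h import *
arm.move_linear(tcp(-63,100.4),rot=down(-63)); print(mz(4))
arm.move_linear(tcp(-63,185),vel=100); st("up")
R=down(-36.1)
arm.move_pose([473.4,236.6,185],R); st("over")
arm.move_linear([473.4,236.6,104],vel=100);arm.pause(.2);st("near")
print(arm.move_linear([473.4,236.6,85.6],vel=25,until_force=8));arm.pause(.15);st("placed")
E
```

```text
[ 0.043  0.011 -1.435 -1.082  5.242]
up 37.11 [ 474.721 -137.75   183.954] F [-0.511  0.78  -3.907] M [ 0.025 -0.009  0.015] op 18.3 yaw -63.0 e6 0.0
over 38.51 [473.701 235.726 185.068] F [-0.183 -1.403 -4.245] M [0.04 0.01 0.01] op 18.9 yaw -36.17 e6 -0.003
near 39.67 [473.674 236.873 104.712] F [ 0.07   0.643 -3.266] M [ 0.019 -0.045  0.032] op 18.6 yaw -36.1 e6 0.0
True
placed 40.49 [473.209 236.479  86.578] F [-1.101  0.904  5.434] M [ 0.071  0.479 -0.026] op 18.4 yaw -36.09 e6 0.004
```

```bash
python3 - <<'E'
from h import *
import pickle
arm.move_gripper(85); st("open")
arm.move_linear([473.4,236.6,190],vel=110); st("up")
c=down(-35)[:2,0]; W=np.array([473.4,236.6]); arm.move_linear([*(W-70*c),190],rot=down(-35),vel=150);arm.pause(.2)
m=arm.camera_model("wrist");im=arm.capture("wrist")[:,:,::-1];cv2.imwrite("pics/wf.png",im)
cv2.imwrite("pics/rwf.png",rect(m,im,(472,234.6),122,25,12))
im=arm.capture("scene")[:,:,::-1];cv2.imwrite("pics/sf.png",im); im=arm.capture("top")[:,:,::-1];cv2.imwrite("pics/tf.png",im)
E
```

```text
open 41.15 [472.231 235.979  84.595] F [ 0.7   -0.289  0.449] M [ 0.036 -0.007  0.029] op 84.9 yaw -36.1 e6 -0.0
up 42.26 [473.038 236.455 188.984] F [ 1.231 -0.156 -0.647] M [-0.019 -0.027 -0.059] op 85.3 yaw -36.1 e6 0.0
```

View pics/wf.png

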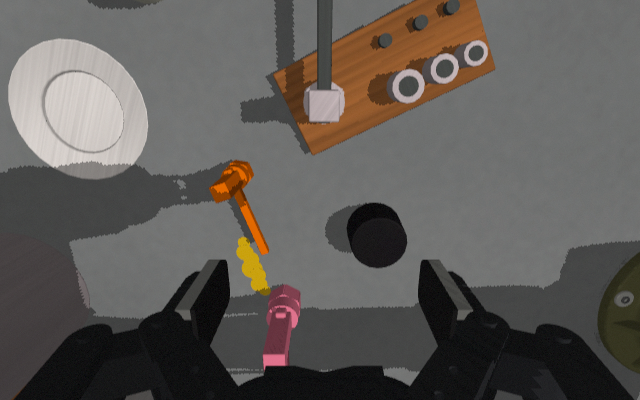

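View pics/rwf.png

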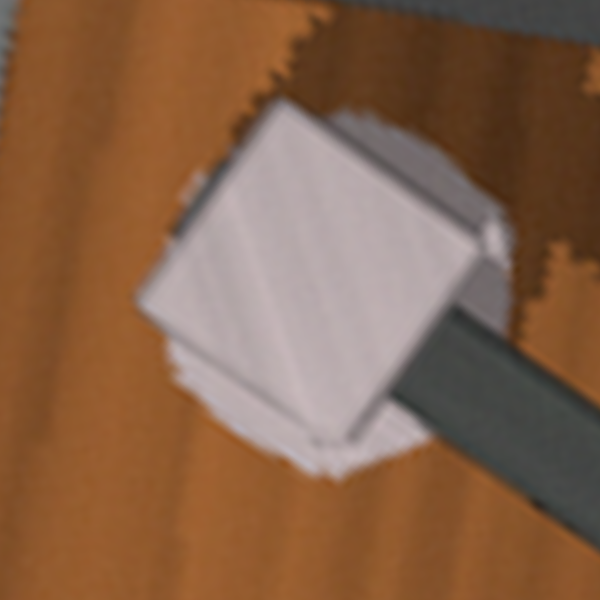

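View pics/sf.png

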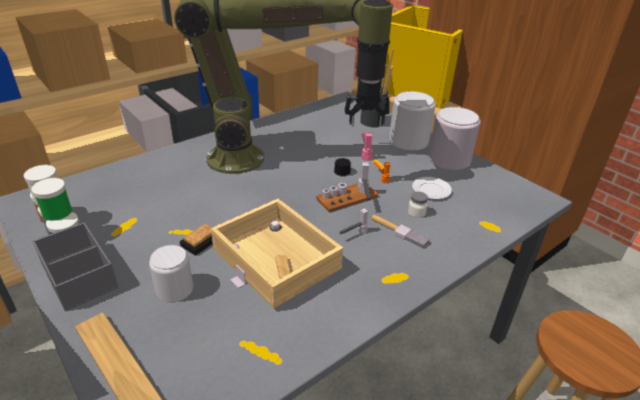

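The wrench stands in its original pose, with the post top at wrist (323,104) and within 1 mm of before. Nothing else has moved. There is time left, so I'll check the bolt's final yaw.

```bash
python3 - <<'E'
from h import *
arm.move_pose([474,-63,190],down(-90));arm.pause(.2)
m=arm.camera_model("wrist");im=arm.capture("wrist")[:,:,::-1];cv2.imwrite("pics/wbf.png",im)
cv2.imwrite("pics/rbf.png",rect(m,im,(474,-138),43,25,12));st("")
E
```

```text
44.77 [474.129 -62.234 189.903] F [-0.14   0.647 -0.671] M [ 0.041 -0.009 -0.016] op 84.5 yaw -89.91 e6 0.001
```

View pics/rbf.png

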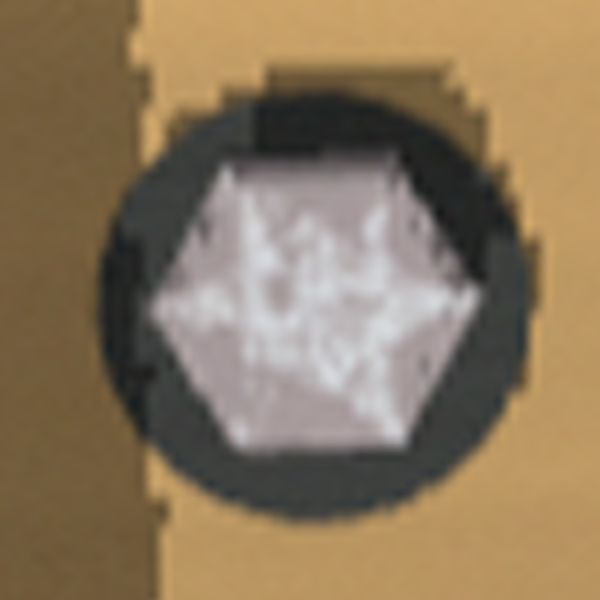

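The bolt's corners now sit at yaw ≈ 1.5° (corners (150,303), (480,292)), down from 22°. That is 140° ≈ 2.45 rad of clockwise turning, within the stated range and square with the tray. Handing in.

```bash
python3 -c "
from plant import arm
arm.hand_in()"
```

```text
the job is handed in; nothing more can be done
```

The bolt is tight and the wrench is back on its rack peg. I handed the job in at about 45 s and got no verdict back.

- **Tightening:** I took the large grey wrench off the rack, seated it on the bolt and made three clockwise swings with two lift-and-reset moves. At the stop I held about 0.26 N·m for more than 0.5 s, then set the wrench back on the peg and let go.
- **Bolt check:** the last wrist picture shows the bolt turned about 140° (2.45 rad) in total. That fits the expected range, and it lines up with the tray.
- **Wrench check:** it stands upright within about 1 mm of where it started, and at the same height.
- **Other things on the bench:** none looks moved in the final scene and wrist pictures.
- **Odd readings, no failed checks:** the bolt's 0.08 N·m drag did not show in the wrist moment, which I read with the arm stopped. The finger opening read about 18.5 mm on the 22 mm post, although the grip held throughout.

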